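# Slide the dish blank home under the hold-down spring of the carving jig

### The job

Load the wooden dish blank into the carving jig: with the fingertips (its hollow gives them a hold) press the blank down hard against the kick-up strip below it and slide it, pressed down, under the bridge and the drag spring until its nose is fully home against the end stop and it lies flat. Then push the small wooden turn-button on the right-hand rail squarely across behind the blank's tail, and leave the jig clear. Only press and push the blank, never lift it, and leave the offcut block, the bench brush and the mallet where they are.

Things in the scene. Friction and masses are not known exactly. Their poses are not given: they have to be found in the camera images.
- jig: Wooden carving jig fixed to the bench, 290 x 136 mm; its running surface (bed) is 20 mm above the bench. Origin: bench top, mid channel; x = sliding direction, away from the robot (turned up to 0.3 rad), y left, z up. Two rails, 16 wide, 12 high above the bed, inner faces at y = +-42, x = -150 to 105, form the channel. (mm)
- blank: The work: loose pale wooden block 160 (x) x 80 x 26 mm, 0.17 to 0.29 kg, in the channel, tail on the bed, nose (+x) lifted about 13 mm, so pitched nose-up 0.08 rad. Origin: centre of underside, z up. Its pocket, x = -44 to +12, y = -26 to +26, 12 deep, open on top, has its floor 14 mm above the underside. Home: flat on the bed, origin at jig x = 25 mm.
- bridge_mouth (a point): Point on the bed, mid channel, below the near edge of the wooden bridge bar that crosses the channel (jig x = 48 to 60 mm). The bar's underside is 31 mm, its top 47 mm above the bed: the lifted nose runs against it, the pressed-down blank passes under.
- stop_face (a point): Point on the bed, mid channel, at the foot of the end stop's face (jig x = 105 mm). The stop is 32 mm high above the bed.
- kick_strip (a joint): Hinge of the steel kick-up strip in the bed, 24 mm wide, root at jig x = -37, tip at x = 28 mm. 0 = up, tip 13 mm above the bed; 0.2 rad = pressed flush. The tip lifts with about 3.5 N when up, 5.5 N when flush: 8 to 15 N pressed down in the pocket lays the blank flat; the bed below is rigid. Once the blank is home the drag spring holds it flat.
- drag_leaf (a joint): Hinge of the drag spring: a steel leaf 44 mm wide clamped on the end stop (hinge at jig x = 110), sloping down towards the robot to a bend at x = 77 mm, 22 mm above the bed when free, with an upturned lead-in lip to x = 62. 0 = free; about 0.1 rad when it bears, with about 13 N, on the 26 mm thick blank under it. Wood and spring are waxed; pushing the blank under takes 10 to 25 N.
- turn_button (a joint): Pivot of the turn-button, a dark wooden bar 14 wide, 14 high (32 to 46 mm above the bench), reaching 53 mm from its pivot on the right-hand rail. 0 = along the rail, towards the robot (jig -x); negative = swung outwards (jig -y); 1.57 rad = squarely across the channel, its limit. Stays where left, about 1 N at the tip. Clears the blank's tail by 5 mm when the blank is home.
- button_pivot (a point): Centre of the turn-button's pivot on top of the right-hand rail (jig x = -67, y = -50, z = 32 mm).
- button_tip (a point): Point near the turn-button's free end, 46 mm from its pivot, at half its height.
- block: Bystander: loose wooden offcut block 45 x 80 x 30 mm to the right of the jig. Origin: centre of its underside.
- brush: Bystander: loose bench brush 31 x 207 x 46 mm, bristles up, to the left of the jig. Origin: centre of its underside.
- mallet: Bystander: loose carver's mallet 71 x 254 x 70 mm beyond the jig. Origin: centre of its underside.

How it is judged:
On the way, in this order (a step that is already met when the one before it is completed fails the run):
1. the blank's nose has been pressed down by the fingers and has entered under the bridge (x of blank in the frame of jig above -0.022 m and angle between blank's own z axis and vertical below 0.05 rad and contact force between the fingers and blank above 3 N), for 0.1 s.
2. the blank is fully home against the end stop, flat on the bed, with the drag spring bearing on it (x of blank in the frame of jig above 0.021 m and angle between blank's own z axis and vertical below 0.03 rad and value of joint drag_leaf above 0.06 rad), for 0.2 s.
3. the turn-button has been pushed across behind the blank's tail (value of joint turn_button above 1.3 rad), for 0.2 s.
At the end, for the whole second after the job is handed in: The blank rests within 4 mm of the end stop, flat on the bed (tilt under 0.03 rad, underside within 4 mm), the kick-up strip pressed down under it and the drag spring bearing on it; the turn-button stands across the channel (at least 1.3 of 1.57 rad) behind its tail (all of step 2 and z of blank in the frame of jig below 0.024 m and value of joint kick_strip above 0.15 rad and value of joint turn_button above 1.3 rad and linear speed of blank below 0.01 m/s); the robot touches nothing.
It fails at once if the blank is lifted out of the channel (z of blank in the frame of jig above 0.04 m).
It fails at once if the blank is tipped up (angle between blank's own z axis and vertical above 0.25 rad).
It fails at once if a bystander is moved by more than 25 mm (distance of any of block, brush, mallet from where it was at the start of the episode above 0.025 m).
It also fails if it takes over 54 s, if anything falls off the work surface, if the arm or the gripper's body presses on something with over 40 N, if the wrist force passes 120 N, or if a joint passes its speed limit or range.

### The arm

A 6-joint arm with a two-finger parallel gripper is mounted at the origin on a cart in front of the work surface, level with it; the furniture and walls round the work are solid. World frame = base frame: x ahead of the robot, y to its left, z up, the work surface at z = 0. Lengths are in m, angles in rad, forces in N, time in s.
With the tool pointing down it reaches from about 0.35 to 0.975 m from the base axis. Payload 17.4 kg.
Tool frame: the origin (TCP) lies between the finger pads; the fingertips stand 19 mm ahead of it and the grasp point (between the pads) is the TCP (manip.finger_overhang is the distance from the TCP to the fingertips, in m); z points along the fingers, y is the line along which they close (so a half turn about z gives the same grasp; the last joint's range is limited). The gripper opens to 85 mm and grips with 20 to 120 N. Pads are 22 mm wide; open, the fingers measure 114 mm over their backs; the gripper's body (76 mm by 85 mm) begins 54 mm behind the grasp point. The pads swing forward as they close: fully open they stand 13 mm farther back than shut.
Start: joints at [-1.18, 0.116, 1.442, -0, 1.584, -0.038], TCP at [0.281, -0.614, 0.25] pointing down, gripper open.
Joint ranges: [-2.83, 2.83], [-0.83, 2.19], [0.07, 2.5], [-1.14, 4.28], [0.01, 3], [-2.97, 2.97]. Speed limits (rad/s): [1.89, 1.89, 2.22, 3.14, 3.14, 3.14].

### API

Orientations are given as a rotation vector (axis times angle).
In Python, from cell import manip, eyes gives the robot as it stands.
- The arm moves only by the tool play_rows, never from a script. Its argument "plan" is a list of rows, each a list of 7 numbers: the shift along the tool's x, y, z in mm, then the turn, a rotation vector about the tool's x, y, z in degrees, then the opening, from 0 (shut) to 1 (fully open). A call has 1 to 10 rows; each row is the pose to reach, as a shift and turn from the pose commanded when the call began, along the tool's axes at that moment; what a row does not reach only later rows make up. A row lasts 1/10 s, in which the tool goes at most 50 mm and 8.59 degrees, less where a joint would pass 70% of its speed; a pose out of reach is approached as far as the arm can. A call with a gripper value outside its range is refused whole. The fingers move at their own pace and stop on an object; the grip force is fixed at half the most. Time passes only in rows, so rows that repeat a pose let the fingers close. It gives the time, the measured TCP pose, the force, the opening and the grip force at its end, in the units of the state.
- manip.sense(): the state, without advancing time (a new reading comes with each control period).
- eyes.camera(name): name is "side" or "top" or "wrist"; returns a dict with "color" (420x560x3 uint8, red, green, blue), "fov_y" (degrees; the focal length in pixels is half the picture's height over the tangent of half this angle, whatever the lens; pixels are square), "cx", "cy" (the principal point, pixels), "R" (3x3) and "t" (3): a world point X has camera coordinates R X + t; the wrist camera has in their place "tool_from_camera" (4x4, takes a point from camera to tool coordinates, whose origin is the TCP and whose axes are the flange's). Camera axes: x right, y down, z forward; pixel columns grow to the right and rows downward; lengths in m; the calibration is good to about 2 mm. The wrist camera is an equidistant fisheye: a pixel r from the principal point sees the ray r / f radians off the axis. A picture is of the moment at which its call begins: read the wrist's pose just before it. There is no depth.
- manip.hand_in(): hands the job in; it is judged then, once.
The state is a dict: "time_s": time; "q": joint angles; "dq": joint speeds; "effort": joint torques, N m; "eef_pos": TCP position; "orientation": TCP orientation; "wrist_force": force on the tool from outside, world axes, zero at the start; "moment": the same for the moment, N m; "grip_width": opening from 0.0 (shut) to 1.0 (fully open); "grip_force": force on a finger pad.
Only numpy, scipy, OpenCV 4.12 (cv2) and the standard library are available. Lean on these libraries where they do the work, as an engineer would, in place of code of your own. Each camera call takes 0.05 s, during which the arm holds its last target. There are 200 camera calls.

## Working session

There is one attempt and no reset: what is moved stays moved. The work goes in short steps, Python scripts to look and compute and a tool call to move; the robot and the scene stay as the last step left them, time stands still between calls to the robot, and variables do not carry over. Pictures are saved under pics/ and viewed, at most 10 in all, crops included, and the job is handed in when it is done.

Besides the shell and the picture viewer there is one more tool, called after ">>>" as a command line: name --pt "numbers of a row" for each row, then --argument value for the rest. play_rows: Moves the arm, as the interface text tells. Its arguments: {"type":"object","properties":{"plan":{"type":"array"}},"required":["plan"]}

```bash
mkdir -p pics; python3 - <<'E'
from cell import manip, eyes
import cv2,pickle
s=manip.sense();print(s['time_s'],s['eef_pos'],s['orientation'],manip.finger_overhang)
d={}
for n in("side","top"):
    c=eyes.camera(n);d[n]=c;cv2.imwrite(f'pics/{n}0.png',c['color'][...,::-1])
    print(n,c['fov_y'],c['cx'],c['cy'],(-c['R'].T@c['t']).round(3))
pickle.dump(d,open('c0.pkl','wb'))
E
```

```text
0.0 [ 0.28056323 -0.61375484  0.24954726] [-3.06856570e+00 -6.68128799e-01  3.43004235e-04] 0.019
side 56.08323018481646 281.8428717517004 214.38187236548887 [0.307 0.535 0.664]
top 51.50778533500121 277.4132621410992 211.18749248742768 [0.452 0.031 0.895]
```

View pics/top0.png

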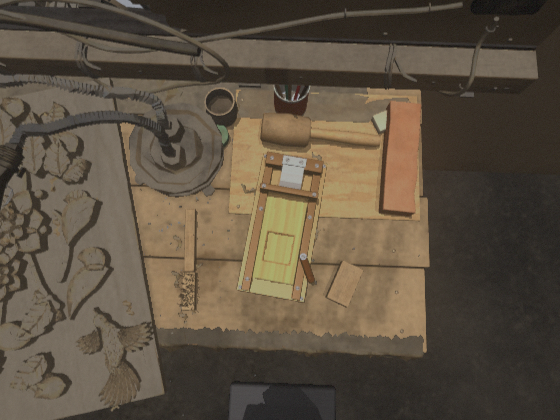

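View pics/side0.png

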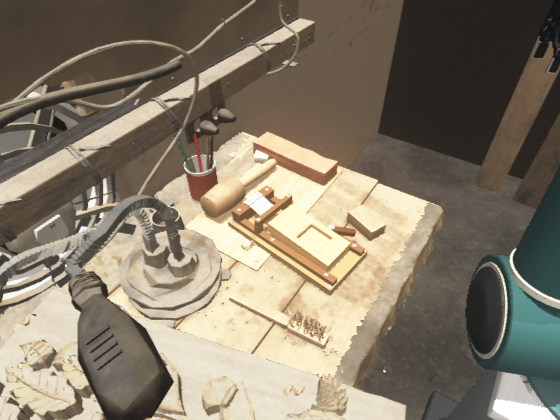

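```bash
python3 - <<'E'
import cv2
im=cv2.imread('pics/top0.png')[140:310,225:345]
cv2.imwrite('pics/crop.png',cv2.resize(im,None,fx=3.5,fy=3.5,interpolation=cv2.INTER_CUBIC))
E
```

```text
(no output)
```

View pics/crop.png

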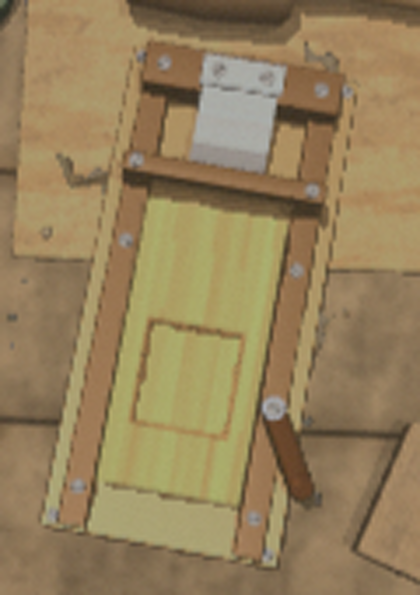

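```bash
cat > h.py <<'E'
import numpy as np,pickle
from scipy.optimize import least_squares
def ray(c,u,v,z):
    f=210/np.tan(np.radians(c['fov_y']/2)); d=c['R'].T@np.array([(u-c['cx'])/f,(v-c['cy'])/f,1]); o=-c['R'].T@c['t']
    return o+d*(z-o[2])/d[2]
E
python3 - <<'E'
from h import *
c=pickle.load(open('c0.pkl','rb'))['top']
P=lambda u,v,z:ray(c,u/3.5+225-.4,v/3.5+140-.4,z)[:2]
ref=[((62,523),.032,-150,58),((87,528),.032,-150,42),((236,556),.032,-150,-42),((260,560),.032,-150,-58),((274,407),.048,-67,-50),((42,523),.02,-150,68),((278,567),.02,-150,-68),((146,82),.052,105,58),((340,115),.052,105,-58)]
W=np.array([P(*p,z) for p,z,_,_ in ref]);J=np.array([[x,y] for *_,x,y in ref])/1000
def T(p,J):
    a=p[2];return J@np.array([[np.cos(a),np.sin(a)],[-np.sin(a),np.cos(a)]])+p[:2]
s=least_squares(lambda p:(T(p,J)-W).ravel(),[.45,0,0],loss='soft_l1',f_scale=.002)
p=s.x;print(p.round(4));print(((W-T(p,J))*1000).round(1).tolist())
def inv(w): a=p[2];return (w-p[:2])@np.array([[np.cos(a),-np.sin(a)],[np.sin(a),np.cos(a)]])*1000
for n,q,z in[('tail',(104,483),.046),('tail',(238,506),.046),('pk',(149,320),.053),('pk',(243,337),.053),('pk',(228,437),.049),('pk',(133,421),.049),('tip',(303,502),.046),('tip',(316,497),.046)]:
    print(n,P(*q,z).round(4),inv(P(*q,z)).round(1))
for jx in(-150,-120,-95,-60,0,25): print(jx,T(p,np.array([[jx/1000,0]])).round(4))
np.save('jig.npy',p)
E
```

```text
[ 0.6093  0.0221 -0.1441]
[[0.1, -2.2], [0.2, -0.4], [0.2, -0.7], [0.8, 1.8], [1.0, 1.2], [-1.5, 0.2], [-1.2, 0.8], [-0.5, -1.9], [0.7, 0.6]]
tail [0.4916 0.0759] [-124.2   36.3]
tail [0.4819 0.0017] [-123.1  -38.6]
pk [0.5822 0.0548] [-31.5  28.4]
pk [0.5747 0.0021] [-31.4 -24.9]
pk [0.5192 0.0085] [-87.2 -26.5]
pk [0.526  0.0613] [-88.1  26.8]
tip [ 0.4855 -0.034 ] [-114.5  -73.3]
tip [ 0.4885 -0.0411] [-110.5  -79.9]
-150 [[0.4609 0.0437]]
-120 [[0.4906 0.0394]]
-95 [[0.5153 0.0358]]
-60 [[0.55   0.0308]]
0 [[0.6093 0.0221]]
25 [[0.6341 0.0186]]
```

```bash
cat >> h.py <<'E'
from scipy.spatial.transform import Rotation as Ro
from cell import manip
p=np.load('jig.npy') if __import__('os').path.exists('jig.npy') else None
def go(jx,jy,z,yaw=None):
    "shift/turn in tool axes to put TCP at jig x,y (mm), world z (mm)"
    s=manip.sense();R=Ro.from_rotvec(s['orientation'])
    a=p[2]; w=np.array([p[0]+(jx*np.cos(a)-jy*np.sin(a))/1e3,p[1]+(jx*np.sin(a)+jy*np.cos(a))/1e3,z/1e3])
    a=a if yaw is None else yaw
    Rt=Ro.from_matrix(np.array([[np.cos(a),np.sin(a),0],[np.sin(a),-np.cos(a),0],[0,0,-1]]))
    print('world',w.round(4),'shift',(R.inv().apply(w-s['eef_pos'])*1e3).round(1),'turn',np.degrees((R.inv()*Rt).as_rotvec()).round(2))
def st():
    s=manip.sense(); a=p[2]; d=s['eef_pos'][:2]-p[:2]
    print('t',s['time_s'],'jig',(1e3*np.array([d@[np.cos(a),np.sin(a)],d@[-np.sin(a),np.cos(a)]])).round(1),'z',round(s['eef_pos'][2]*1e3,1),'F',s['wrist_force'].round(1),'grip',s['grip_width'])
E
python3 -c "
from h import *
go(-52,0,130);st()"
```

```text
world [0.5579 0.0296 0.13  ] shift [ 519.7 -469.7  120.2] turn [-6.000e-02  1.000e-02  3.282e+01]
t 0.1 jig [-234.  -676.5] z 249.6 F [-0.5 -0.1  0.3] grip 0.996752737172962
```

>>> play_rows --pt "520 -470 100 0 0 32.8 0" --pt "520 -470 100 0 0 32.8 0" --pt "520 -470 100 0 0 32.8 0" --pt "520 -470 100 0 0 32.8 0" --pt "520 -470 100 0 0 32.8 0" --pt "520 -470 100 0 0 32.8 0" --pt "520 -470 100 0 0 32.8 0" --pt "520 -470 100 0 0 32.8 0" --pt "520 -470 100 0 0 32.8 0" --pt "520 -470 100 0 0 32.8 0"

```text
time_s: 1.1
eef_pos: [0.4769, -0.1574, 0.1794]
orientation: [3.133, -0.226, 0.0]
wrist_force: [0.7, -0.7, -0.5]
grip_width: -0.0
grip_force: 0.0
```

```bash
python3 -c "
from h import *
go(-52,0,130);st()"
```

```text
world [0.5579 0.0296 0.13  ] shift [  53.4 -196.7   49.4] turn [ 0.   -0.01  0.02]
t 1.1 jig [-105.3 -196.7] z 179.4 F [ 0.7 -0.7 -0.5] grip -0.00037233563140464814
```

>>> play_rows --pt "53 -197 49 0 0 0 0" --pt "53 -197 49 0 0 0 0" --pt "53 -197 49 0 0 0 0" --pt "53 -197 49 0 0 0 0" --pt "53 -197 49 0 0 0 0" --pt "53 -197 49 0 0 0 0" --pt "53 -197 49 0 0 0 0"

```text
time_s: 1.8
eef_pos: [0.557, 0.0274, 0.1308]
orientation: [3.133, -0.225, -0.0]
wrist_force: [0.3, -0.0, 0.1]
grip_width: 0.0
grip_force: 0.0
```

```bash
python3 -c "
from h import *
from cell import eyes
import cv2
go(-52,0,75);st()
c=eyes.camera('wrist');cv2.imwrite('pics/w1.png',c['color'][...,::-1])
print(c['tool_from_camera'].round(3),c['fov_y'])"
```

```text
world [0.5579 0.0296 0.075 ] shift [ 0.5 -2.4 55.8] turn [0.02 0.01 0.03]
t 1.8 jig [-52.5  -2.3] z 130.8 F [ 0.3 -0.   0.1] grip 4.533042592653461e-05
[[ 0.    -0.958 -0.287  0.073]
 [ 1.     0.     0.     0.001]
 [ 0.    -0.287  0.958 -0.124]
 [ 0.     0.     0.     1.   ]] 65.70646984690485
```

View pics/w1.png

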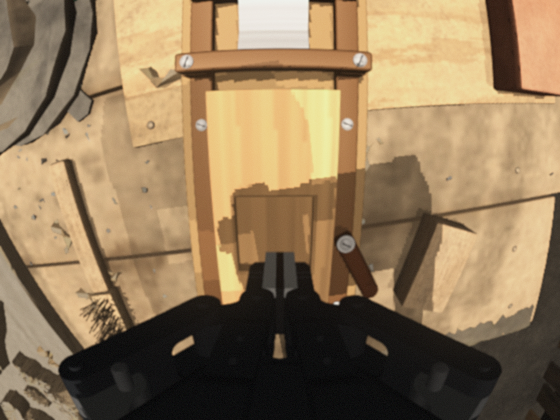

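```bash
cat >> h.py <<'E'
def wray(c,s,u,v,z):
    f=210/np.radians(c['fov_y']/2) if 0 else 210/np.tan(np.radians(c['fov_y']/2))
    q=np.array([u-c['cx'],v-c['cy']]);r=np.hypot(*q);t=r/f
    d=np.append(q/r*np.sin(t),np.cos(t));M=c['tool_from_camera'];R=Ro.from_rotvec(s['orientation'])
    o=R.apply(M[:3,3])+s['eef_pos'];d=R.apply(M[:3,:3]@d);w=o+d*(z-o[2])/d[2]
    a=p[2];e=w[:2]-p[:2];return w.round(4),(1e3*np.array([e@[np.cos(a),np.sin(a)],e@[-np.sin(a),np.cos(a)]])).round(1)
E
python3 -c "
from h import *
from cell import eyes
s=manip.sense();c=eyes.camera('wrist')
for u,v,z in[(237,196,.052),(315,196,.052),(208,90,.059),(337,91,.059),(346,243,.046),(178,70,.067),(370,72,.067)]: print(wray(c,s,u,v,z))
go(-52,0,75);st()"
```

```text
(array([0.5818, 0.05  , 0.052 ]), array([-31.2,  23.6]))
(array([0.5746, 0.    , 0.052 ]), array([-31.2, -26.9]))
(array([0.6512, 0.0555, 0.059 ]), array([36.7, 39. ]))
(array([ 0.6391, -0.0208,  0.059 ]), array([ 35.7, -38.3]))
(array([ 0.5359, -0.0186,  0.046 ]), array([-66.8, -50.8]))
(array([0.6661, 0.0699, 0.067 ]), array([49.3, 55.4]))
(array([ 0.6483, -0.0406,  0.067 ]), array([ 47.5, -56.5]))
world [0.5579 0.0296 0.075 ] shift [ 0.3 -2.9 56.2] turn [ 0.   -0.03 -0.05]
t 1.9 jig [-52.3  -2.9] z 131.2 F [ 0.4  0.3 -0.1] grip -0.00021449475757406373
```

>>> play_rows --pt "2 -2 35 0 0 0 0" --pt "4 -2 60 0 0 0 0" --pt "5 -2 68 0 0 0 0" --pt "5 -2 70 0 0 0 0" --pt "5 -2 70 0 0 0 0"

```text
time_s: 2.4
eef_pos: [0.5629, 0.0288, 0.0618]
orientation: [-3.133, 0.227, -0.002]
wrist_force: [-0.5, -0.5, 0.4]
grip_width: 0.0
grip_force: 0.0
```

```bash
python3 -c "
from h import *
go(-46,0,53);st()"
```

```text
world [0.5638 0.0288 0.053 ] shift [ 0.9 -0.1  8.8] turn [-0.01 -0.06 -0.02]
t 2.4 jig [-46.9  -0.1] z 61.8 F [-0.5 -0.5  0.4] grip 0.000234986787015884
```

>>> play_rows --pt "0 0 2 0 0 0 0" --pt "0 0 4 0 0 0 0" --pt "0 0 6 0 0 0 0" --pt "0 0 7 0 0 0 0" --pt "0 0 8 0 0 0 0" --pt "0 0 8 0 0 0 0"

```text
time_s: 3.0
eef_pos: [0.5636, 0.0293, 0.0541]
orientation: [-3.133, 0.225, -0.005]
wrist_force: [2.0, -0.5, 7.4]
grip_width: -0.002
grip_force: 3.7
```

```bash
python3 -c "
from h import *
go(-46,0,53);st()"
```

```text
world [0.5638 0.0288 0.053 ] shift [0.3 0.5 1.1] turn [-0.02 -0.18  0.03]
t 3.0 jig [-46.3   0.5] z 54.1 F [ 2.  -0.5  7.4] grip -0.0015755464514681443
```

>>> play_rows --pt "0 0 0.7 0 0 0 0" --pt "0 0 1.4 0 0 0 0" --pt "0 0 1.4 0 0 0 0"

```text
time_s: 3.3
eef_pos: [0.5638, 0.0293, 0.0531]
orientation: [-3.133, 0.225, -0.006]
wrist_force: [2.6, -0.8, 8.9]
grip_width: 0.001
grip_force: 4.6
```

>>> play_rows --pt "0 0 0.5 0 0 0 0" --pt "0 0 1 0 0 0 0" --pt "0 0 1 0 0 0 0"

```text
time_s: 3.6
eef_pos: [0.5639, 0.0292, 0.053]
orientation: [-3.133, 0.225, -0.006]
wrist_force: [-3.4, -1.3, 21.2]
grip_width: -0.003
grip_force: 10.1
```

>>> play_rows --pt "2 0 -0.4 0 0 0 0" --pt "4 0 -0.4 0 0 0 0" --pt "7 0 -0.4 0 0 0 0" --pt "10 0 -0.4 0 0 0 0" --pt "13 0 -0.4 0 0 0 0" --pt "13 0 -0.4 0 0 0 0"

```text
time_s: 4.2
eef_pos: [0.5765, 0.0276, 0.053]
orientation: [-3.133, 0.225, -0.004]
wrist_force: [-3.4, 0.6, 17.4]
grip_width: 0.0
grip_force: 8.6
```

```bash
python3 -c "
from h import *
go(-46,0,53);st()"
```

```text
world [0.5638 0.0288 0.053 ] shift [-12.8   0.7  -0.1] turn [-0.03 -0.15  0.03]
t 4.2 jig [-33.2   0.7] z 53.0 F [-3.4  0.6 17.4] grip 0.0003754089356249128
```

>>> play_rows --pt "2 0 0 0 0 0 0" --pt "4 0 0 0 0 0 0" --pt "6 0 0 0 0 0 0" --pt "8 0 0 0 0 0 0" --pt "10 0 0 0 0 0 0" --pt "12 0 0 0 0 0 0" --pt "14 0 0 0 0 0 0" --pt "16 0 0 0 0 0 0" --pt "18 0 0 0 0 0 0" --pt "18 0 0 0 0 0 0"

```text
time_s: 5.2
eef_pos: [0.5942, 0.025, 0.053]
orientation: [-3.133, 0.225, -0.004]
wrist_force: [-5.1, 1.5, 17.2]
grip_width: -0.002
grip_force: 8.8
```

```bash
python3 -c "
from h import *
go(-46,0,53);st()"
```

```text
world [0.5638 0.0288 0.053 ] shift [-30.6   0.6  -0.1] turn [-0.03 -0.14  0.03]
t 5.2 jig [-15.4   0.6] z 53.0 F [-5.1  1.5 17.2] grip -0.0024023540137887924
```

>>> play_rows --pt "2 0 0 0 0 0 0" --pt "4 0 0 0 0 0 0" --pt "6 0 0 0 0 0 0" --pt "8 0 0 0 0 0 0" --pt "10 0 0 0 0 0 0" --pt "12 0 0 0 0 0 0" --pt "14 0 0 0 0 0 0" --pt "16 0 0 0 0 0 0" --pt "18 0 0 0 0 0 0" --pt "18 0 0 0 0 0 0"

```text
time_s: 6.2
eef_pos: [0.6107, 0.0227, 0.0529]
orientation: [-3.133, 0.225, 0.001]
wrist_force: [-18.2, 2.7, 25.5]
grip_width: 0.001
grip_force: 20.4
```

```bash
python3 -c "
from h import *
from cell import eyes
import cv2
st()
c=eyes.camera('side');cv2.imwrite('pics/s2.png',cv2.resize(c['color'][170:310,210:390,::-1],None,fx=4,fy=4))"
```

```text
t 6.2 jig [1.3 0.8] z 52.9 F [-18.2   2.7  25.5] grip 0.0009242437115396467
```

View pics/s2.png

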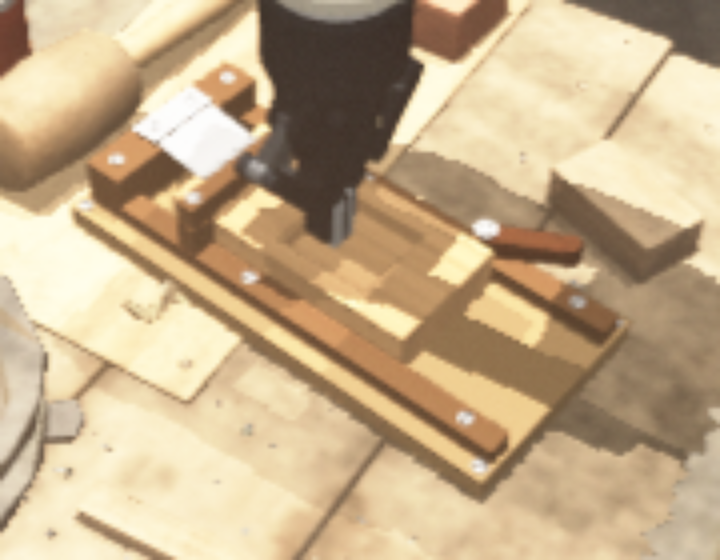

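The blank (tail corner near 400,350 in the crop) is under the bridge, flat in the channel, with the fingers at the front of the pocket (335,235). I'll keep pushing.

>>> play_rows --pt "2 0 -0.3 0 0 0 0" --pt "4 0 -0.3 0 0 0 0" --pt "6 0 -0.3 0 0 0 0" --pt "8 0 -0.3 0 0 0 0" --pt "10 0 -0.3 0 0 0 0" --pt "12 0 -0.3 0 0 0 0" --pt "14 0 -0.3 0 0 0 0" --pt "16 0 -0.3 0 0 0 0" --pt "18 0 -0.3 0 0 0 0" --pt "18 0 -0.3 0 0 0 0"

```text
time_s: 7.25
eef_pos: [0.6286, 0.0201, 0.053]
orientation: [-3.133, 0.225, 0.001]
wrist_force: [-14.6, 1.6, 21.6]
grip_width: -0.004
grip_force: 18.1
```

```bash
python3 -c "
from h import *
st()"
```

```text
t 7.25 jig [19.4  0.7] z 53.0 F [-14.6   1.6  21.6] grip -0.004020657917852968
```

Near the stop: small steps, watching the force.

>>> play_rows --pt "1 0 0 0 0 0 0" --pt "2 0 0 0 0 0 0" --pt "3 0 0 0 0 0 0" --pt "4 0 0 0 0 0 0" --pt "5 0 0 0 0 0 0" --pt "6 0 0 0 0 0 0" --pt "6 0 0 0 0 0 0"

```text
time_s: 7.95
eef_pos: [0.6344, 0.0193, 0.053]
orientation: [-3.133, 0.225, 0.001]
wrist_force: [-17.1, 2.9, 22.4]
grip_width: 0.003
grip_force: 18.7
```

```bash
python3 -c "
from h import *
st()"
```

```text
t 7.95 jig [25.2  0.7] z 53.0 F [-17.1   2.9  22.4] grip 0.002707889139962545
```

>>> play_rows --pt "0.5 0 0 0 0 0 0" --pt "1 0 0 0 0 0 0" --pt "1.5 0 0 0 0 0 0" --pt "2 0 0 0 0 0 0" --pt "2 0 0 0 0 0 0"

```text
time_s: 8.45
eef_pos: [0.6353, 0.0191, 0.053]
orientation: [-3.133, 0.225, 0.006]
wrist_force: [-27.6, 4.0, 28.7]
grip_width: -0.003
grip_force: 23.7
```

```bash
python3 -c "
from h import *
st()"
```

```text
t 8.45 jig [26.1  0.7] z 53.0 F [-27.6   4.   28.7] grip -0.002949984537663378
```

>>> play_rows --pt "1 0 0 0 0 0 0" --pt "1 0 0 0 0 0 0" --pt "1 0 0 0 0 0 0"

```text
time_s: 8.75
eef_pos: [0.6354, 0.0191, 0.0529]
orientation: [-3.133, 0.225, 0.009]
wrist_force: [-38.2, 4.2, 34.8]
grip_width: 0.003
grip_force: 27.6
```

```bash
python3 -c "
from h import *
st()"
```

```text
t 8.75 jig [26.3  0.8] z 52.9 F [-38.2   4.2  34.8] grip 0.0026196890756953473
```

>>> play_rows --pt "-1.5 0 -0.5 0 0 0 0" --pt "-3 0 -2 0 0 0 0" --pt "-4 0 -4 0 0 0 0" --pt "-5 0 -12 0 0 0 0" --pt "-6 0 -40 0 0 0 0" --pt "-20 0 -75 0 0 0 0" --pt "-20 0 -75 0 0 0 0"

```text
time_s: 9.45
eef_pos: [0.619, 0.0214, 0.1316]
orientation: [-3.133, 0.225, -0.01]
wrist_force: [0.2, -0.1, 0.7]
grip_width: -0.001
grip_force: 0.0
```

```bash
python3 - <<'E'
from h import *
from cell import eyes
import cv2
st();go(-83,-100,130);s=manip.sense()
c=eyes.camera('wrist');cv2.imwrite('pics/w2.png',c['color'][...,::-1]);pickle.dump((s,c),open('w2.pkl','wb'))
E
```

```text
t 9.45 jig [9.7 0.7] z 131.6 F [ 0.2 -0.1  0.7] grip -0.000689003956265845
world [ 0.5128 -0.0649  0.13  ] shift [-92.7 100.6   0.9] turn [-0.06 -0.38  0.03]
```

View pics/w2.png

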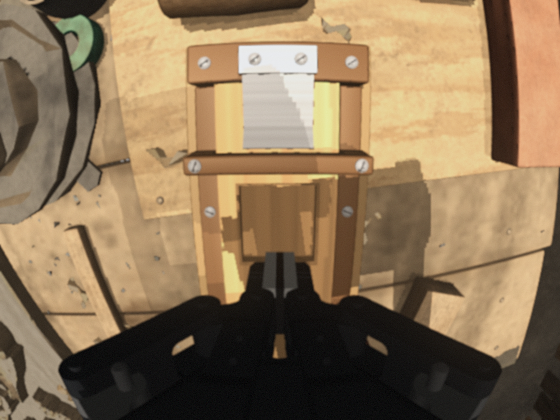

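The pocket's front edge (row 184) now lies just behind the bridge (row 174), and the nose is up at the stop. Now I'll go beside the button.

>>> play_rows --pt "-93 100 0 0 0 0 0" --pt "-93 100 0 0 0 0 0" --pt "-93 100 0 0 0 0 0" --pt "-93 100 0 0 0 0 0" --pt "-93 100 0 0 0 0 0"

```text
time_s: 10.0
eef_pos: [0.5115, -0.0648, 0.1259]
orientation: [-3.133, 0.228, -0.0]
wrist_force: [-0.3, 0.1, 0.0]
grip_width: -0.002
grip_force: 0.0
```

```bash
python3 - <<'E'
from h import *
s,c=pickle.load(open('w2.pkl','rb'))
print(wray(c,s,240,184,.046),wray(c,s,320,184,.046),wray(c,s,278,72,.05))
from cell import eyes
c=eyes.camera('top');import cv2
cv2.imwrite('pics/t3.png',cv2.resize(c['color'][140:310,225:375,::-1],None,fx=3.5,fy=3.5))
st();go(-83,-100,57)
for th in np.arange(-.5,1.6,.2).tolist()+[1.55]:
    n=np.array([np.sin(th),np.cos(th)]);d=np.array([-np.cos(th),np.sin(th)])
    print(round(th,2),(np.array([-67,-50])+36*d-(7+11*abs(n[0])+14.5*abs(n[1]))*n).round(1))
E
```

```text
(array([0.6505, 0.0422, 0.046 ]), array([37.9, 25.8])) (array([ 0.643 , -0.0103,  0.046 ]), array([ 37.9, -27.3])) (array([0.7187, 0.0069, 0.05  ]), array([110.5,   0.6]))
t 10.05 jig [-84.  -99.6] z 125.9 F [-0.  -0.5  0.4] grip -6.256273129213288e-05
world [ 0.5128 -0.0649  0.057 ] shift [ 1.   0.5 68.9] turn [-0.01 -0.01 -0.  ]
-0.5 [-86.6 -89.2]
-0.3 [-94.3 -83.7]
-0.1 [-100.6  -76. ]
0.1 [-105.1  -68.8]
0.3 [-108.5  -62.4]
0.5 [-110.6  -54.7]
0.7 [-110.8  -46.1]
0.9 [-108.7  -37.1]
1.1 [-104.2  -28.5]
1.3 [-97.3 -21.1]
1.5 [-88.5 -15.4]
1.55 [-86.  -14.4]
```

View pics/t3.png

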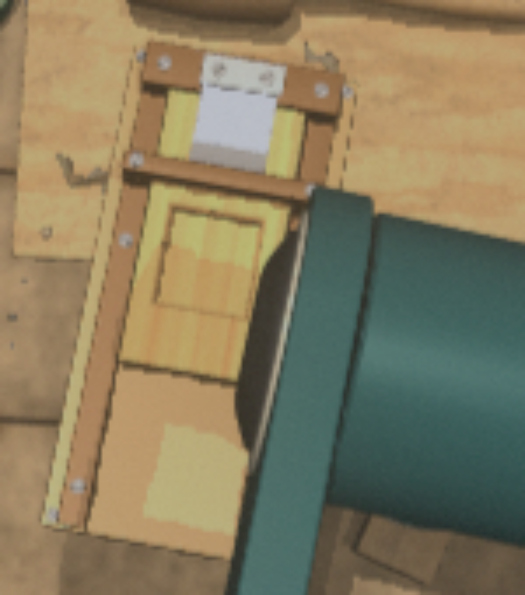

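>>> play_rows --pt "0 0 40 0 0 0 0" --pt "0 0 62 0 0 0 0" --pt "0 0 69 0 0 0 0" --pt "0 0 69 0 0 0 0" --pt "0 0 69 0 0 0 0"

```text
time_s: 10.55
eef_pos: [0.5124, -0.0642, 0.058]
orientation: [3.134, -0.225, 0.002]
wrist_force: [-0.1, -0.6, 0.0]
grip_width: 0.003
grip_force: 0.0
```

```bash
python3 -c "
from h import *
st()"
```

```text
t 10.55 jig [-83.5 -99.3] z 58.0 F [-0.1 -0.6  0. ] grip 0.0029356828656443225
```

>>> play_rows --pt "-3 -10 1 0 0 0 0" --pt "-7 -13 1 0 0 0 0" --pt "-11 -15.5 1 0 0 0 0" --pt "-14 -19 1 0 0 0 0" --pt "-17 -23 1 0 0 0 0" --pt "-21.5 -30.5 1 0 0 0 0" --pt "-25 -37 1 0 0 0 0" --pt "-27 -44.5 1 0 0 0 0" --pt "-27 -44.5 1 0 0 0 0"

```text
time_s: 11.45
eef_pos: [0.491, -0.0155, 0.0559]
orientation: [-3.133, 0.224, 0.0]
wrist_force: [0.4, -0.6, 0.6]
grip_width: -0.001
grip_force: 0.0
```

```bash
python3 -c "
from h import *
st()"
```

```text
t 11.45 jig [-111.7  -54.3] z 55.9 F [ 0.4 -0.6  0.6] grip -0.0011010667841730493
```

>>> play_rows --pt "1 -8 -1 0 0 0 0" --pt "3 -17 -1 0 0 0 0" --pt "7.5 -26 -1 0 0 0 0" --pt "14.5 -33 -1 0 0 0 0" --pt "19 -36 -1 0 0 0 0" --pt "23 -39 -1 0 0 0 0" --pt "26 -40 -1 0 0 0 0" --pt "26 -40 -1 0 0 0 0"

```text
time_s: 12.25
eef_pos: [0.5229, 0.0194, 0.0568]
orientation: [-3.133, 0.226, 0.001]
wrist_force: [-0.4, 0.2, -0.8]
grip_width: 0.002
grip_force: 0.0
```

```bash
python3 -c "
from h import *
st()"
```

```text
t 12.25 jig [-85.1 -15.1] z 56.8 F [-0.4  0.2 -0.8] grip 0.002174208187761882
```

Push a touch further until the limit is felt, then back off and look.

>>> play_rows --pt "1 0 0 0 0 0 0" --pt "2 0 0 0 0 0 0" --pt "2.5 0 0 0 0 0 0" --pt "2.5 0 0 0 0 0 0"

```text
time_s: 12.65
eef_pos: [0.5238, 0.0192, 0.0566]
orientation: [-3.133, 0.226, 0.006]
wrist_force: [-14.4, 4.9, 5.7]
grip_width: -0.0
grip_force: 7.4
```

>>> play_rows --pt "-5 0 0 0 0 0 0" --pt "-15 0 -20 0 0 0 0" --pt "-50 0 -60 0 0 0 0" --pt "-90 0 -100 0 0 0 0" --pt "-90 0 -120 0 0 0 0" --pt "-90 0 -120 0 0 0 0" --pt "-90 0 -120 0 0 0 0"

```text
time_s: 13.35
eef_pos: [0.4362, 0.0318, 0.1774]
orientation: [-3.133, 0.226, -0.003]
wrist_force: [0.5, 0.7, -0.8]
grip_width: -0.001
grip_force: 0.0
```

```bash
python3 - <<'E'
from h import *
from cell import eyes
import cv2
st();s=manip.sense();c=eyes.camera('wrist');cv2.imwrite('pics/w4.png',c['color'][...,::-1]);pickle.dump((s,c),open('w4.pkl','wb'))
E
```

```text
t 13.35 jig [-172.7  -15.3] z 177.4 F [ 0.5  0.7 -0.8] grip -0.0011773044780135594
```

View pics/w4.png

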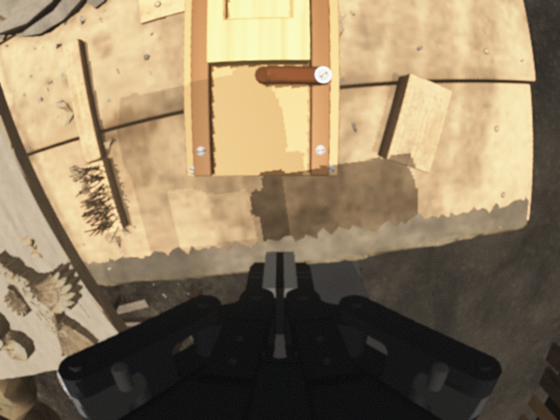

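The button stands squarely across at (258–330, 75), just behind the blank's tail (row 63). The brush and block have not moved and the arm is clear.

```bash
python3 -c "
from cell import manip
print(manip.hand_in())"
```

```text
the job is handed in; nothing more can be done
None
```

The blank is home and flat against the end stop, the turn-button is squarely across behind its tail, the arm is clear, and I handed the job in at about 13.4 s; no verdict came back.

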